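# Hang the data logger on its keyhole studs

### The job

Hang the grey data logger on the bench stand: slip the keyholes of its back plate over the two stud heads, press it on against the spring washers, and slide it straight down until it is fully home and locked behind the heads. The stud bar has been clamped somewhere along its slots, so find its height by feel. Be gentle with it: touch slowly, never press, jam or drag the logger on the stand with more than 25 N, keep it upright, and leave the other things on the bench where they are.

Things in the scene. Friction and masses are not known exactly. Their poses are not given: they have to be found in the camera images.
- logger_center (a point): Data logger: upright light-grey box, 50 mm wide (its y), 46 mm deep (x), 90 mm tall, about 0.3 kg, standing on the bench with a display on its front (-x) side. Point: its centre, 45 mm above its underside; x points front to back, z up. Sides at y = +-25 mm, front at x = -25 mm; grasp across the sides. Two rubber feet at its back, 31 mm below the point, reach to x = 37.5 mm.
- logger_holes (a point): On the rear face of the logger's flat steel back plate (4 mm thick; flanges to y = +-54 mm, from 20 mm below to 28 mm above), midway between its 2 keyholes at y = +-39 mm, level with the centres of their wide holes (19 mm across). From each a slot 10 mm wide leads up to a closed end 17 mm above the point. It is 25 mm behind and 11 mm above logger_center, same axes.
- stand: Mounting stand, fixed: grey foot plate (10 mm thick, 130 mm wide, from 65 mm in front of to 35 mm behind the origin) with an aluminium upright of the same width, up to z = 150 mm. Origin on the bench below the upright's front face; x points to its rear, z up. The logger hangs in front (-x) with its axes parallel to the stand's.
- stand_face (a point): Mid-width on the upright's front face at z = 120 mm, stand axes. An 8 mm thick cross bar is clamped on the face; its height is NOT measured: up to 14 mm above or below this point. From it 2 studs point to -x, at y = +-39 mm on the bar's mid-line: neck 7 mm thick, round head 15 mm wide with slightly bevelled rim, underside 19 mm and front 23 mm from the face.
- slide_point (a point): 14 mm in front of stand_face: where the plate's rear face must be to slide down behind the heads (+-1 mm). A plate that misses the heads with its holes stops 9 mm short. Behind each head a spring washer, 23 mm wide, is met 3 mm short of the point and gives 4 mm, 1 N rising to 3 N each. Sliding: 13.5 mm straight down from holes centred on the heads to the stop.
- driver_a: bystander: small screwdriver with an orange handle, 148 x 23 mm, lying flat; origin under its middle
- usb_stick: bystander: blue memory stick, 53 x 18 x 8 mm, lying flat; origin under its middle
- amber_a: bystander: brown glass bottle with a black cap, 45 mm wide, 92 mm tall; origin at its foot
- jar_a: bystander: white-lidded sample jar, 68 mm wide, 103 mm tall; origin at its foot
- petri_a: bystander: lidded petri dish, 62 mm wide, 12 mm tall; origin at its foot

How it is judged (in metres and radians):
On the way:
1. both stud heads have passed through the wide holes of the keyholes (z of studs_c0 in the frame of logger between 0.048 and 0.0635 m and x of studs_c0 in the frame of logger between 0.02 and 0.029 m and y of studs_c0 in the frame of logger between 0.036 and 0.042 m and z of studs_c2 in the frame of logger between 0.048 and 0.0635 m and x of studs_c2 in the frame of logger between 0.02 and 0.029 m and y of studs_c2 in the frame of logger between -0.042 and -0.036 m).
At the end, for the whole second after the job is handed in: The logger hangs at rest and upright (within 7 degrees) on the stand with both necks in the slots, slid down to within 1.5 mm of the closed slot ends, its back plate locked between the stud heads and the bar (studs_c0 and studs_c2 are the middles of the left and right necks) (z of each of studs_c0, studs_c2 in the frame of logger above 0.068 m and x of studs_c0 in the frame of logger between 0.02 and 0.0285 m and y of studs_c0 in the frame of logger between 0.036 and 0.042 m and x of studs_c2 in the frame of logger between 0.02 and 0.0285 m and y of studs_c2 in the frame of logger between -0.042 and -0.036 m and angle between logger's own z axis and vertical below 0.12 rad and linear speed of logger below 0.01 m/s); the robot touches nothing.
It fails at once if the logger presses on the stand, its bar or studs with more than 25 N (contact force between logger and stand above 25 N).
It fails at once if the logger is tipped by more than 35 degrees (angle between logger's own z axis and vertical above 0.6 rad).
It fails at once if a bystander is shifted by more than 20 mm (distance of any of driver_a, usb_stick, amber_a, jar_a, petri_a from where it was at the start of the episode above 0.02 m).
It also fails if it takes over 61 s, if anything falls off the work surface, if the arm or the gripper's body presses on something with over 40 N, if the wrist force passes 120 N, or if a joint passes its speed limit or range.

### The arm

A 7-joint arm with a two-finger parallel gripper is mounted at the origin on the work surface; the furniture and walls round the work are solid. World frame = base frame: x ahead of the robot, y to its left, z up, the work surface at z = 0. Lengths are in mm, angles in rad, forces in N, time in s.
With the tool pointing down it reaches from about 400 to 900 mm from the base axis. Payload 5.6 kg.
Tool frame: the origin (TCP) lies midway between the tips of the shut fingers; the grasp point (between the pads) lies 19 mm behind it; z points along the fingers, y is the line along which they close (so a half turn about z gives the same grasp; the last joint's range is limited). The gripper opens to 92 mm and grips with 3 to 60 N. Pads are 20 mm wide; open, the fingers measure 128 mm over their backs; the gripper's body (75 mm by 189 mm) begins 69 mm behind the grasp point.
Start: joints at [-1.323, 0.468, -0.012, 1.603, 0.006, 1.071, -0.056], TCP at [186.41, 622.705, 180.792] pointing down, gripper open.
Joint ranges: [-2.53, 2.53], [-0.31, 2.02], [-1.57, 1.55], [0.28, 2.44], [-1.29, 4.43], [0.15, 1.84], [-2.92, 2.92]. Speed limits (rad/s): [2.57, 2.57, 3.14, 3.14, 3.14, 3.14, 3.14].

### API

Orientations are given as a rotation vector (axis times angle).
In Python, from cell import robot, grip, kin, viewer gives the robot as it stands. Calls block until the motion is done:
- robot.movep(position, orientation): joint-space move of the TCP to a pose.
- robot.servo_line(position, feed=150, rotation=None): straight line of the TCP; rotation=None keeps the orientation; feed is the mean speed in mm/s.
- robot.goto_joints(angles): joint-space move.
- grip(opening, newtons=None): opening from 0.0 (shut) to 1.0 (fully open); newtons is the grip in N (None keeps the last); returns when the fingers have stopped.
- robot.hold(seconds).
- kin.ik(position, orientation): joint angles nearest the present ones, or None.
- robot.observe(): the state.
- viewer.read_camera(name): name is "scene" or "side" or "wrist"; returns the picture (400x640x3 uint8, red, green, blue); there is no depth.
- viewer.camera_info(name): a dict with "camera_matrix" (3x3 intrinsics, pixels), "R" (3x3) and "t" (3): a world point X has camera coordinates R X + t. Camera axes: x right, y down, z forward; pixel columns grow to the right and rows downward; lengths in mm; the calibration is good to about 2 mm. A picture is of the moment at which its call begins: read the wrist's pose just before it. camera_info takes no time and is no camera call; for the wrist camera it gives the pose at the moment of the call.
A pose or a line that the arm cannot do raises robot.IKError and nothing moves.
- robot.job_done(): hands the job in; it is judged then, once.
Trained networks look in the newest picture that a camera, given by its name, has taken for a name from the list of things; names that differ only in an ending like _2 or _b are one class to them, and where a whole thing is asked for, a point or a joint stands for the part that bears it (a point fixed in the world has none). Each returns a list of dicts, best first, with "confidence" (0 to 1); they miss things now and then, are a little off and sometimes report something else, mostly with a low value. They report only what shows in the picture. A call takes as long as a camera call.
- viewer.silhouettes(name, camera): "mask" (400x640 bool, what is visible of it).
- viewer.pinpoint(name, camera): "at" ([x, y, z] in mm, in the coordinates of the camera as it stood for that picture, good to about 4 mm: a listed point, or the origin of a listed thing).
The state is a dict: "t": time; "joints": joint angles; "joint_velocities": joint speeds; "joint_torque": joint torques, N m; "tcp_pos": TCP position; "tcp_rot": TCP orientation; "contact_force": force on the tool from outside, world axes, zero at the start; "wrist_torque": the same for the moment, N m; "grip_width": opening from 0.0 (shut) to 1.0 (fully open); "grip_force": force on a finger pad.
Only numpy, scipy, OpenCV 4.12 (cv2) and the standard library are available. Lean on these libraries where they do the work, as an engineer would, in place of code of your own. Each camera call takes 0.05 s, during which the arm holds its last target. There are 200 camera calls.

## Working session

There is one attempt and no reset: what is moved stays moved. The work goes in short steps, each a Python script; the robot and the scene stay as the last script left them, time stands still between calls to the robot, and variables do not carry over. Pictures are saved under pics/ and viewed, at most 10 in all, crops included, and the job is handed in when it is done.

```bash
mkdir -p pics; cat > h.py <<'E'
import numpy as np, cv2
from cell import robot, grip, kin, viewer
def see(name):
    info=viewer.camera_info(name); im=viewer.read_camera(name)
    return info,im
def pin(thing,cam,info):
    out=[]
    for d in viewer.pinpoint(thing,cam)[:2]:
        out.append((round(d["confidence"],2),np.round(info["R"].T@(np.array(d["at"])-info["t"]),1)))
    return out
E
python3 - <<'E'
from h import *
ims=[]
for c in ["scene","side"]:
    i,im=see(c); ims.append(im)
    for n in ["logger_center","logger_holes","stand","stand_face","slide_point"]: print(c,n,pin(n,c,i))
    print(c,"cam at",-i["R"].T@i["t"])
    if c=="scene":
        for n in ["driver_a","usb_stick","amber_a","jar_a","petri_a"]: print(n,pin(n,c,i))
cv2.imwrite("pics/a.png",ims[0][:,:,::-1]);cv2.imwrite("pics/b.png",ims[1][:,:,::-1])
print(robot.observe())
E
```

```text
scene logger_center [(0.57, array([ 444.1, -295.2,   43.8]))]
scene logger_holes [(0.98, array([ 468.9, -310.8,   57.8]))]
scene stand [(0.7, array([ 554.9, -283.5,   -3.2]))]
scene stand_face [(0.63, array([ 553.1, -287.7,  112. ])), (0.4, array([ 553.4, -284.7,   -4. ]))]
scene slide_point [(0.64, array([ 554. , -285.2,  111.6])), (0.56, array([ 545.7, -270. ,  122.7]))]
scene cam at [820.8282835    3.10685951 813.89465604]
driver_a [(0.59, array([ 434.9, -167.7,    2.5]))]
usb_stick [(0.69, array([ 507.5, -367.3,   -1.9]))]
amber_a [(0.79, array([ 468.9, -490.7,   -7.1]))]
jar_a [(0.93, array([ 371.7, -486.4,   -0.9])), (0.22, array([ 436.6, -169.7,    3.4]))]
petri_a [(0.62, array([ 326.5, -166.9,   -1.9]))]
side logger_center [(0.67, array([ 438. , -296.2,   44.6]))]
side logger_holes [(0.74, array([ 465.8, -308.8,   56.2])), (0.59, array([ 373.2, -489.5,    2.2]))]
side stand [(0.86, array([ 553.4, -284.1,    2.9]))]
side stand_face [(0.88, array([ 554.5, -277.8,  117.1])), (0.64, array([ 326.2, -170.7,   -4.6]))]
side slide_point [(0.97, array([ 544.9, -272.1,  121.7]))]
side cam at [1076.65265008 -370.57114698  701.92248411]
{'t': 0.85, 'joints': array([-1.32299517,  0.46749077, -0.01160909,  1.60271978,  0.0059882 ,
        1.07139884, -0.05629679]), 'joint_velocities': array([-3.99045944e-04,  7.34285176e-04, -6.68641581e-04, -6.39042338e-05,
        8.08214775e-04, -5.13290989e-04,  1.40670484e-03]), 'joint_torque': array([-4.41022676e-04, -5.20385170e+01, -1.19431494e-02, -2.44048154e+01,
       -5.65074943e-02,  1.13264832e-02,  6.85800771e-06]), 'tcp_pos': array([186.40141582, 622.69662612, 180.79015047]), 'tcp_rot': array([4.55279589e-01, 3.10840088e+00, 2.43624331e-05]), 'contact_force': array([-0.86533584, -0.35009437, -0.40734156]), 'wrist_torque': array([0.03358672, 0.03145451, 0.00934219]), 'grip_force': 0.0, 'grip_width': 0.9987766784414887}
```

View pics/a.png

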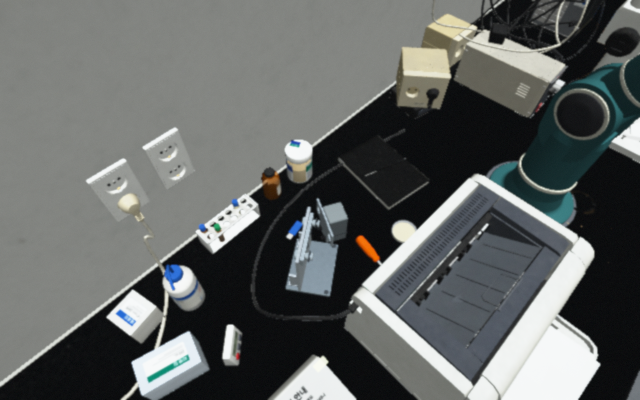

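View pics/b.png

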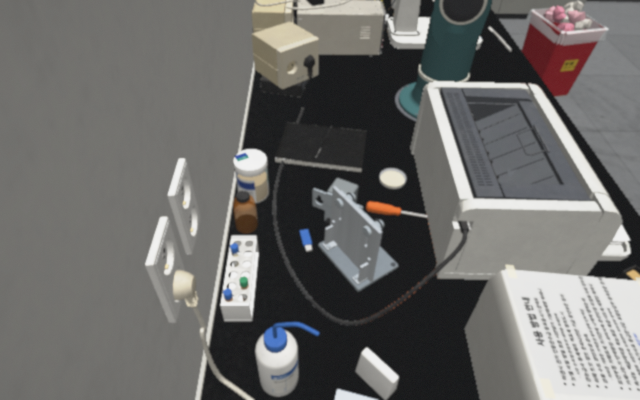

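```bash
python3 - <<'E'
from h import *
from scipy.spatial.transform import Rotation as Ro
P=[]
for c in ["scene","side"]:
    i=viewer.camera_info(c);P.append(i["camera_matrix"]@np.c_[i["R"],i["t"]])
a=np.array([[355.,308],[485,178]]).T;b=np.array([[468.,222],[430,85]]).T
X=cv2.triangulatePoints(P[0],P[1],a,b);print((X[:3]/X[3]).T)
q0=robot.observe()
th=np.radians(-30)
for s in (0,np.pi):
    r=(Ro.from_euler('z',th+s)*Ro.from_euler('x',np.pi)).as_rotvec()
    for p in ([470,-290,430],[430,-310,64],[520,-290,100]): print(s,p,kin.ik(p,r))
print("up",kin.ik([186.4,622.7,430],q0["tcp_rot"]))
i=viewer.camera_info("wrist"); print("wristcam in tool",Ro.from_rotvec(q0["tcp_rot"]).inv().apply(-i["R"].T@i["t"]-q0["tcp_pos"]),(i["R"]@Ro.from_rotvec(q0["tcp_rot"]).as_matrix()).round(2),i["camera_matrix"][0])
E
```

```text
[[ 606.15575986 -107.20313692  167.2167522 ]
 [ 193.87118142  -88.54221705  169.41226031]]
0 [470, -290, 430] [-0.41590306  0.21301973  1.11749159  1.52370338 -0.19143335  1.52430804
 -1.39286469]
0 [430, -310, 64] [-0.26007515  0.69233126  1.11739089  2.03695941 -0.79586103  0.93259431
 -0.80147165]
0 [520, -290, 100] [-0.31776162  0.73127844  1.11627895  1.85756882 -0.76024311  1.05669023
 -0.98487537]
3.141592653589793 [470, -290, 430] [ 0.31280527  0.14649061  0.20959132  1.48568352 -0.03042615  1.51260699
  1.56918349]
3.141592653589793 [430, -310, 64] [-0.06615071  0.53178111  0.80548026  2.02760963 -0.53389306  0.8017661
  2.1023845 ]
3.141592653589793 [520, -290, 100] [-0.08767007  0.55170553  0.72669777  1.84509433 -0.45395955  0.91755168
  1.89584739]
up [-1.33359272e+00  3.46119950e-01  3.13580268e-03  1.22902797e+00
 -1.03853879e-03  1.56642832e+00 -5.07087681e-02]
wristcam in tool [ 8.44333859e+01  6.85229796e-03 -2.03705680e+02] [[ 0.    1.    0.  ]
 [-0.96  0.   -0.29]
 [-0.29 -0.    0.96]] [341.54915069   0.         319.479902  ]
```

```bash
cat >> h.py <<'E'
from scipy.spatial.transform import Rotation as Ro
def down(deg): return (Ro.from_euler('z',np.radians(deg)+np.pi)*Ro.from_euler('x',np.pi)).as_rotvec()
def drawpts(im,info,pts):
    uv=cv2.projectPoints(np.array(pts,float),cv2.Rodrigues(info["R"])[0],np.array(info["t"],float),info["camera_matrix"],None)[0][:,0]
    for u in uv: cv2.circle(im,tuple(int(v) for v in np.round(u)),2,(255,0,0),-1)
    return uv
E
python3 - <<'E'
from h import *
o=robot.observe()
robot.movep([186.4,622.7,400],o["tcp_rot"])
robot.movep([442,-257,300],down(-30))
o=robot.observe();print(o["t"],o["tcp_pos"],o["joints"])
i,im=see("wrist")
for n in ["logger_center","logger_holes","stand","stand_face","slide_point"]: print(n,pin(n,"wrist",i))
for n in ["stand","logger_center"]:
    for d in viewer.silhouettes(n,"wrist")[:1]:
        m=d["mask"]; print(n,d["confidence"],m.sum()); np.save(n+".npy",m)
cv2.imwrite("pics/c.png",im[:,:,::-1]); np.savez("c.npz",**i)
E
```

```text
4.9583 [ 442.53065723 -256.28926405  299.99528713] [ 0.27038666  0.11829046  0.20898915  1.7992872  -0.02616205  1.2266575
  1.53548816]
logger_center [(0.5, array([ 324.3, -172.8,    1.4]))]
logger_holes [(0.91, array([ 461.5, -307.7,   56.8]))]
stand [(0.61, array([ 549.5, -285. ,    1.9]))]
stand_face [(0.56, array([ 551.2, -279.9,  114.4]))]
slide_point [(0.78, array([ 541.8, -267.2,  117.3]))]
stand 0.68 7653
logger_center 0.78 2519
```

View pics/c.png

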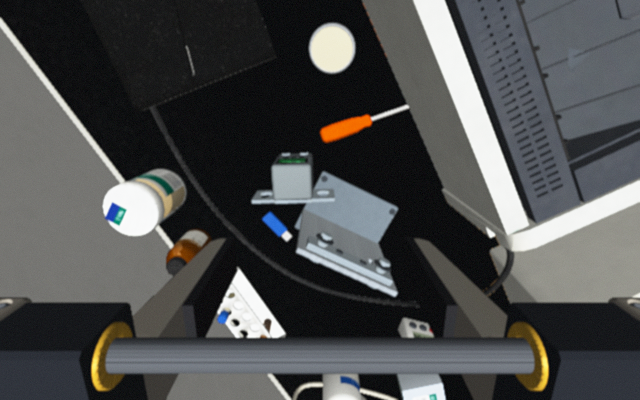

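```bash
python3 - <<'E'
import cv2
im=cv2.imread("pics/c.png")[140:310,240:410]
cv2.imwrite("pics/c2.png",cv2.resize(im,None,fx=3.5,fy=3.5,interpolation=cv2.INTER_CUBIC))
E
```

```text
(no output)
```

View pics/c2.png

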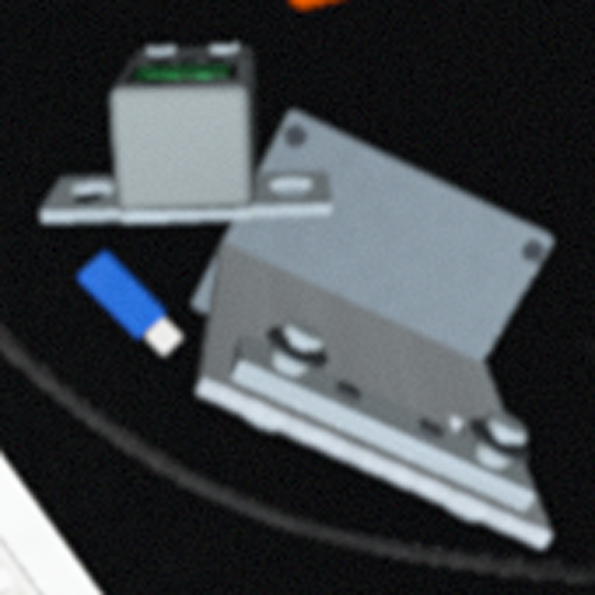

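```bash
cat > fit.py <<'E'
from h import *
from scipy.optimize import least_squares
def fit(model,crop,i,x0,s=3.5,o=(240,140),hmask=None):
    M=np.array(model,float); uv=(np.array(crop,float)+.5)/s-.5+np.array(o)
    hm=np.zeros(len(M)) if hmask is None else np.array(hmask)
    def res(p):
        X=M.copy()
        if len(p)>3: X[:,2]+=hm*p[3]
        c,sn=np.cos(p[2]),np.sin(p[2])
        W=np.c_[p[0]+c*X[:,0]-sn*X[:,1],p[1]+sn*X[:,0]+c*X[:,1],X[:,2]]
        C=W@i["R"].T+i["t"]; q=C@i["camera_matrix"].T
        return (q[:,:2]/q[:,2:]-uv).ravel()
    r=least_squares(res,x0,loss='soft_l1'); return r.x,res(r.x).reshape(-1,2)
E
python3 - <<'E'
from fit import *
i=dict(np.load("c.npz"))
L=[(-25,-25,90),(-25,25,90),(21,-25,90),(21,25,90),(25,-54,84),(25,54,84),(21,-54,84),(21,54,84)]
p,r=fit(L,[(112,94),(251,90),(121,208),(251,203),(42,222),(330,215),(42,209),(330,201)],i,[444,-300,-.5])
print("logger",p[:2],np.degrees(p[2]));print(r.round(1))
S=[(-65,-65,10),(-65,65,10),(0,-65,10),(0,65,10),(0,-65,150),(0,65,150),(-23,-39,120),(-23,39,120)]
c=[(287,106),(557,238),(226,246),(487,360),(199,381),(553,534),(300,336),(506,431)]
p,r=fit(S,c,i,[552,-284,-.8,0],hmask=[0]*6+[1]*2)
print("stand",p[:2],np.degrees(p[2]),p[3]);print(r.round(1))
print(np.linalg.norm([0]))
E
```

```text
logger [ 442.52951557 -296.94615959] -28.58784602396548
[[-1.  -1.8]
 [ 0.  -1.6]
 [-1.2  1.5]
 [ 1.1  2. ]
 [-0.3 -0.4]
 [ 1.3 -0.3]
 [-0.6  0.3]
 [ 1.3  0.7]]
stand [ 552.35309624 -282.16482664] -55.435564300815955 16.556223721484965
[[-0.4  1.5]
 [-0.4 -0. ]
 [-1.4 -0.7]
 [-0.7  0.6]
 [ 0.4 -0.1]
 [-0.2 -0.2]
 [ 0.9  0.3]
 [ 1.1 -0.7]]
0.0
```

```bash
python3 - <<'E'
from h import *
S=np.array([552.4,-282.2]);th=np.radians(-55.4);f=np.array([np.cos(th),np.sin(th)])
R=Ro.from_rotvec(down(-55.4))*Ro.from_euler('y',np.radians(-35))
print(R.as_matrix().round(2))
if R.as_matrix()[:2,2]@f<0: R=Ro.from_rotvec(down(-55.4))*Ro.from_euler('y',np.radians(35))
cam=np.r_[S-200*f,330]
tcp=cam-R.apply([84.4,0,-203.7])
print(tcp,kin.ik(tcp,R.as_rotvec()))
robot.movep(tcp,R.as_rotvec())
print(robot.observe()["t"])
i,im=see("wrist"); np.savez("d.npz",**i)
for n in ["stand","stand_face","slide_point"]: print(n,pin(n,"wrist",i))
h=np.array([-23,0,120])
uv=drawpts(im.copy(),i,[np.r_[S-20*f,130]])[0];print(uv)
u,v=np.clip(np.round(uv).astype(int),[110,85],[530,315]);u0,v0=u-110,v-85
print(u0,v0)
cv2.imwrite("pics/d.png",cv2.resize(im[v0:v0+170,u0:u0+220,::-1],None,fx=3.5,fy=3.5,interpolation=cv2.INTER_CUBIC))
E
```

```text
[[-0.47  0.82  0.33]
 [ 0.67  0.57 -0.47]
 [-0.57 -0.   -0.82]]
[ 544.43539673 -270.6546503   211.54857981] [0.12870094 0.15381888 0.02537774 2.13614782 0.85736087 0.57859743
 0.08650698]
6.6583
stand [(0.61, array([ 550.8, -282. ,   -0.7]))]
stand_face [(0.61, array([ 553.5, -281.4,  119.8]))]
slide_point [(0.68, array([ 543.9, -266.7,  122.1]))]
[321.75263328 138.48007691]
212 53
```

View pics/d.png

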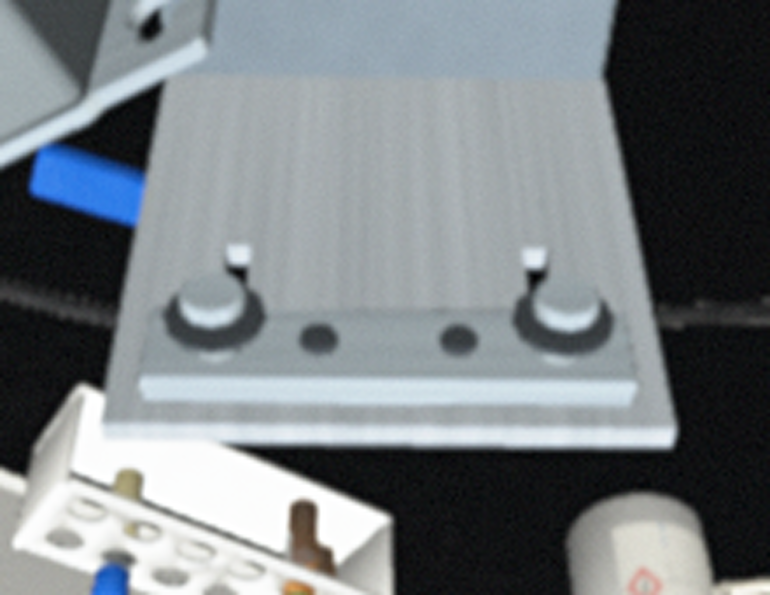

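```bash
python3 - <<'E'
from fit import *
i=dict(np.load("d.npz"))
B=[(0,-65,10),(0,65,10),(0,-65,150),(0,65,150)]; b=[(163,78),(603,75),(104,424),(678,429)]
for name,m,c in [("heads",[(-23,-39,120),(-23,39,120)],[(211,292),(567,295)]),
                 ("bolts",[(-8,-16,120),(-8,16,120)],[(318,339),(458,340)]),
                 ("bartop",[(-8,-56,120),(-8,56,120)],[(140,380),(637,381)]),
                 ("barbot",[(-8,-56,120),(-8,56,120)],[(155,311),(625,311)])]:
    p,r=fit(B+m,b+c,i,[552,-284,-.95,0],o=(212,53),hmask=[0]*4+[1]*2)
    print(name,p[:2],np.degrees(p[2]),p[3],r.round(1).tolist())
E
```

```text
heads [ 552.68852481 -281.40265093] -55.633092459986884 11.669128145812136 [[1.2, -0.5], [0.6, 0.8], [-1.4, 0.4], [-0.2, -0.5], [-0.0, 0.3], [0.0, -0.3]]
bolts [ 552.63876093 -281.40326289] -55.516400882309085 10.392659659990084 [[1.2, -0.4], [0.6, 0.7], [-1.5, 0.5], [-0.2, -0.6], [0.1, 0.1], [-0.1, -0.1]]
bartop [ 552.80358282 -281.56205529] -55.52736839937885 23.169473231127622 [[1.3, -0.2], [0.6, 0.9], [-1.4, 0.7], [-0.2, -0.4], [-0.7, -0.1], [0.7, -0.1]]
barbot [ 552.9266616  -281.51100014] -55.48806010200101 0.3668253384435196 [[1.4, -0.2], [0.7, 0.9], [-1.2, 0.8], [-0.0, -0.4], [-1.4, -0.2], [0.6, -0.0]]
```

```bash
python3 - <<'E'
from h import *
a=-28.6;th=np.radians(a);L=np.array([442.5,-297.0])-4*np.array([np.cos(th),np.sin(th)])
grip(0.8)
robot.movep([*L,180],down(a))
robot.servo_line([*L,46],feed=120)
print(robot.observe()["contact_force"])
grip(0.0,35)
robot.hold(.2);o=robot.observe();print(o["t"],o["grip_width"],o["grip_force"],o["contact_force"])
robot.servo_line([*L,60],feed=60);o=robot.observe();print(o["contact_force"],o["grip_width"],o["wrist_torque"])
robot.servo_line([*L,180],feed=150)
i,im=see("wrist")
for n in ["logger_holes","logger_center"]: print(pin(n,"wrist",i),robot.observe()["tcp_pos"])
cv2.imwrite("pics/e.png",im[:,:,::-1]); np.savez("e.npz",**i)
E
```

```text
[-0.34240793  1.01541116  0.88147688]
10.6083 0.5377746210820686 34.997472167015076 [0.59311957 0.22973585 4.76691221]
[-0.47263489 -0.1402096  -3.45136678] 0.5415922575727788 [ 0.00805277  0.05351571 -0.03660764]
[] [ 438.21588192 -294.583961    178.7341987 ]
[] [ 438.32642281 -294.6707215   178.84597753]
```

View pics/e.png

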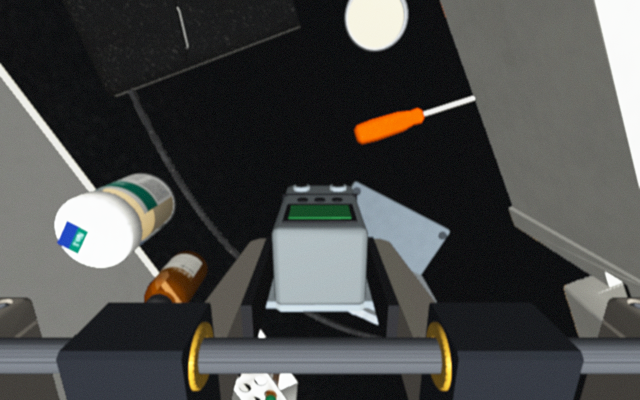

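```bash
cat >> h.py <<'E'
S=np.array([552.7,-281.45]);YAW=-55.5;_t=np.radians(YAW)
F=np.array([np.cos(_t),np.sin(_t)]);LAT=np.array([-F[1],F[0]])
def W(x,y,z): return np.r_[S+x*F+y*LAT,z]
def loc():
    o=robot.observe();d=o["tcp_pos"][:2]-S;c=o["contact_force"]
    return np.array([d@F,d@LAT,o["tcp_pos"][2],c[:2]@F,c[:2]@LAT,c[2]]),o
def force(n=6):
    a=[]
    for _ in range(n): robot.hold(.02); a.append(loc()[0])
    return np.mean(a,0)
E
python3 - <<'E'
from h import *
robot.servo_line([438,-294.5,190],feed=80)
robot.movep(W(-110,0,190),down(YAW))
robot.servo_line(W(-90,0,121.3),feed=80); robot.hold(.3)
b=force(10);print(b.round(2),robot.observe()["t"]); np.save("base.npy",b)
for x in np.arange(-70,-44,1.0):
    robot.servo_line(W(x,0,121.3),feed=15 if x>-60 else 40)
    v=force(4);d=v[3:]-b[3:]
    if x>-60 or x<-68: print(x,v[:3].round(2),d.round(2))
    if d[0]<-4 or np.linalg.norm(d)>6: break
print(robot.observe()["wrist_torque"],robot.observe()["t"])
E
```

```text
[-8.9950e+01  7.0000e-02  1.2152e+02  1.0000e-01  3.3000e-01 -3.4500e+00] 14.575
-70.0 [-7.0240e+01 -4.0000e-02  1.2114e+02] [-0.39 -0.16  0.1 ]
-69.0 [-6.9070e+01  4.0000e-02  1.2134e+02] [-0.09 -0.16 -0.25]
-59.0 [-5.895e+01 -4.000e-02  1.213e+02] [-0.02 -0.37 -0.21]
-58.0 [-5.7970e+01 -3.0000e-02  1.2129e+02] [ 0.05 -0.09 -0.15]
-57.0 [-5.6980e+01 -2.0000e-02  1.2129e+02] [-0.22 -0.29 -0.1 ]
-56.0 [-5.5970e+01 -3.0000e-02  1.2129e+02] [-0.   -0.46  0.03]
-55.0 [-54.95  -0.   121.29] [ 0.4  -0.11 -0.23]
-54.0 [-5.395e+01 -1.000e-02  1.213e+02] [ 0.22 -0.46  0.03]
-53.0 [-5.297e+01 -2.000e-02  1.213e+02] [-0.2  -0.35 -0.35]
-52.0 [-5.196e+01 -2.000e-02  1.213e+02] [ 0.26 -0.16 -0.39]
-51.0 [-5.0970e+01 -2.0000e-02  1.2129e+02] [-0.07 -0.4   0.38]
-50.0 [-4.996e+01 -2.000e-02  1.213e+02] [-0.51 -0.01 -0.1 ]
-49.0 [-48.95  -0.   121.3 ] [-0.02 -0.23 -0.14]
-48.0 [-4.7970e+01 -3.0000e-02  1.2128e+02] [ 0.34 -0.51 -0.05]
-47.0 [-4.7310e+01  4.0000e-02  1.2122e+02] [-1.32  0.09  0.52]
-46.0 [-4.6200e+01  4.0000e-02  1.2123e+02] [-1.62 -0.06  0.85]
-45.0 [-4.5440e+01  1.0000e-02  1.2123e+02] [-3.02 -0.26  1.47]
[ 0.59249091  0.45368653 -0.10771884] 23.2083
```

```bash
python3 - <<'E'
from h import *
b=np.load("base.npy");X=-44.2
robot.servo_line(W(X,0,121.3),feed=8)
v=force();print(v[:3].round(2),(v-b)[3:].round(2))
for z in np.arange(120.3,104,-1.0):
    robot.servo_line(W(X,0,z),feed=10)
    v=force(3);d=(v-b)[3:];print(v[:3].round(2),d.round(2))
    if d[2]>7 or abs(d[1])>7 or d[0]<-10: break
print(robot.observe()["wrist_torque"],robot.observe()["t"])
i,im=see("side");uv=drawpts(im.copy(),i,[W(-30,0,120)])[0].astype(int);print(uv)
c=im[uv[1]-60:uv[1]+60,uv[0]-80:uv[0]+80,::-1]
cv2.imwrite("pics/f.png",cv2.resize(c,None,fx=4.5,fy=4.5,interpolation=cv2.INTER_CUBIC))
E
```

```text
[-4.4520e+01  2.0000e-02  1.2123e+02] [-4.24 -0.53  1.45]
[-4.4310e+01 -4.0000e-02  1.2024e+02] [-4.53 -0.    2.37]
[-4.429e+01 -8.000e-02  1.192e+02] [-4.47 -0.37  2.28]
[-4.427e+01 -6.000e-02  1.182e+02] [-4.56 -0.33  1.91]
[-4.4220e+01 -6.0000e-02  1.1722e+02] [-3.88 -1.14  1.86]
[-4.4190e+01 -1.0000e-02  1.1624e+02] [-4.36 -0.44  1.36]
[-4.4170e+01  5.0000e-02  1.1526e+02] [-3.85 -0.83  1.15]
[-4.4160e+01  5.0000e-02  1.1427e+02] [-3.86 -0.88  1.58]
[-4.4150e+01  6.0000e-02  1.1326e+02] [-4.22  0.09  1.49]
[-4.4150e+01  8.0000e-02  1.1227e+02] [-3.82 -0.6   2.09]
[-4.4170e+01  5.0000e-02  1.1126e+02] [-4.08 -0.07  1.96]
[-4.4180e+01  6.0000e-02  1.1026e+02] [-3.5  -0.15  1.75]
[-4.4190e+01  4.0000e-02  1.0925e+02] [-3.97 -0.1   2.29]
[-4.4130e+01  8.0000e-02  1.0848e+02] [-4.53  0.11  4.15]
[-4.415e+01  1.000e-01  1.081e+02] [-6.27 -1.32  8.74]
[ 0.87161642  0.94471364 -0.08549051] 27.7583
[369 210]
```

View pics/f.png

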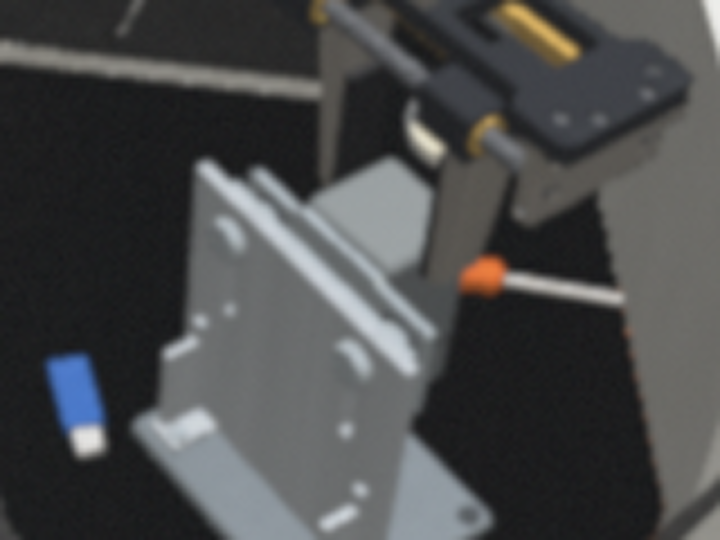

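```bash
python3 - <<'E'
from h import *
b=np.load("base.npy")
for x in (-44.7,-45.2,-45.7,-46.2,-46.7):
    robot.servo_line(W(x,0,108.0),feed=10);v=force(3);d=(v-b)[3:];print(v[:3].round(2),d.round(2))
    if d[0]>3: break
print(robot.observe()["t"])
grip(0.75);robot.hold(.3);v=force(3);print(v.round(2))
p=robot.observe()["tcp_pos"]
robot.servo_line([p[0],p[1],230],feed=80)
robot.servo_line(W(-110,0,260),feed=150);robot.hold(.2)
i,im=see("wrist");print(pin("logger_holes","wrist",i),pin("logger_center","wrist",i),W(-14,0,131.3-13.5),robot.observe()["t"])
cv2.imwrite("pics/g.png",im[:,:,::-1])
E
```

```text
[-4.4180e+01  1.0000e-01  1.0829e+02] [-3.68 -0.56  5.43]
[-4.4300e+01  1.0000e-01  1.0824e+02] [-0.76 -0.45  4.45]
[-44.54   0.13 108.25] [ 2.78 -0.15  2.99]
[-44.75   0.2  108.27] [5.09 0.84 1.88]
29.0083
[-46.21   0.   108.02  -0.75  -0.13   0.13]
[] [] [ 544.77031268 -269.91223336  117.8       ] 32.475
```

View pics/g.png

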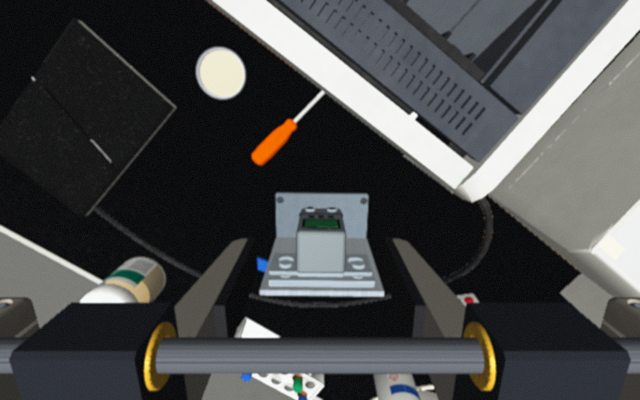

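The logger hangs upright, centred at about pixel (320,250). Both stud heads show in front of the flanges at about (287,262) and (355,262), the gripper is clear and the bystanders look undisturbed.

```bash
python3 -c "
from h import *
print(robot.job_done())"
```

```text
the job is handed in; nothing more can be done
None
```

The logger is hung on both studs, slid down to a felt stop and locked behind the heads (a gentle pull test held). The arm is clear of it, and I handed the job in after about 33 s of robot time; no verdict was returned.

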